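# Unstack cleaned machine parts onto their spray stands

## Robot

A 6-joint arm with a two-finger parallel gripper is mounted at the origin on the work surface. World frame = base frame: x ahead of the robot, y to its left, z up, the work surface at z = 0. Lengths are in m, angles in rad, forces in N, time in s.
With the tool pointing down it reaches from about 0.225 to 0.875 m from the base axis. Payload 3.4 kg.
Tool frame: the origin (TCP) lies at the very end of the fingers, on their centre line; the grasp point (between the pads) lies 19 mm behind it (grip_depth is the distance from the TCP to the grasp point, in m); x points along the fingers, z is the direction in which the jaws open and shut, and the axes are right-handed (so a half turn about x gives the same grasp; the last joint's range is limited). The gripper opens to 85 mm and grips with 20 to 120 N. Pads are 22 mm wide; open, the fingers measure 114 mm over their backs; the gripper's body (76 mm by 85 mm) begins 54 mm behind the grasp point. The pads swing forward as they close: fully open they stand 13 mm farther back than shut.
Start: joints at [1.078, 0.276, 1.505, -0, 1.361, -0.121], TCP at [0.209, 0.536, 0.231] pointing down, gripper open.
Joint ranges: [-2.89, 2.89], [-0.75, 2.08], [0.22, 2.7], [-1.18, 4.32], [0.11, 2.71], [-2.7, 2.7]. Speed limits (rad/s): [2.57, 2.57, 3.14, 3.14, 3.14, 3.14].

## Interface

Orientations are given as a unit quaternion [w, x, y, z].
In Python, from rig import get_state, get_image, sign_off, grip_depth gives the robot as it stands. The module is installed in compiled form; this text tells all that it offers.
- The arm moves only by the tool arm_command, never from a script. Its argument "series" is a list of rows, each an object with "dp": the shift along the tool's x, y, z scaled (see below), a list of three; "angular": the turn, a rotation vector about the tool's x, y, z scaled (see below), a list of three; "gripper": the finger opening in mm, from 0 to 85.4. A call has exactly 8 rows; each row shifts and turns the pose as measured when the row begins, along the tool's axes as they then stand; what a row does not reach is not made up. The controller multiplies each number of a shift by 0.12 m and each number of a turn by 90 degrees. A row lasts 1/8 s, in which the tool goes at most 62.5 mm and 10.7 degrees, less where a joint would pass 70% of its speed; a pose out of reach is approached as far as the arm can. A call with a number of a shift or a turn outside -1 to 1 is refused whole. A call with a gripper value outside its range is refused whole. The fingers move at their own pace and stop on an object; "grip_force" is the grip in N (left out, the last holds). Time passes only in rows, so rows that do not move let the fingers close, or fill a call up. It gives the time, the measured TCP pose, the force and the opening at its end, in the units of the state.
- get_state(): the state, without advancing time (a new reading comes with each control period).
- get_image(name): name is "scene" or "top" or "wrist"; returns a dict with "image" (480x640x3 uint8, blue, green, red), "depth" (480x640 float32, m along the optical axis (not along the pixel's ray), 0 where there is no reading), "mtx" (3x3 intrinsics, pixels), "view" (4x4, takes a point from world to camera coordinates); the wrist camera has in their place "mount" (4x4, takes a point from camera to tool coordinates, whose origin is the TCP and whose axes are the tool frame's). Camera axes: x right, y up, looking along -z (the intrinsics and any distortion apply to the point x, -y, -z); pixel columns grow to the right and rows downward; lengths in m; the calibration is good to about 2 mm. A picture is of the moment at which its call begins: read the wrist's pose just before it.
- sign_off(): hands the job in, once; it reports no verdict.
The state is a dict: "clock": time; "qpos": joint angles; "qd": joint speeds; "effort": joint torques, N m; "position": TCP position; "ee_rot": TCP orientation; "contact_force": force on the tool from outside, world axes, zero at the start; "moment": the same for the moment, N m; "width": finger opening in m.
Only numpy, scipy, OpenCV 4.12 (cv2) and the standard library are available. Lean on these libraries where they do the work, as an engineer would, in place of code of your own. Each camera call takes 0.05 s, during which the arm holds its last target. There are 200 camera calls.

## Task

Get the four cleaned machine parts ready for spraying: three are stacked and one lies by itself. Take the stack apart and set every part, the same way up as it lies now, over the plug of the spray stand that fits its bore: the pulley on yellow, the red flange on blue, the sprocket on black, the green hub on orange; each must drop fully over its plug and sit level on the wooden shoulder. Do not tip any part over on the way, and leave the roll of masking tape and the wire brush where they are.

Things in the scene. Friction and masses are not known exactly. Their poses are not given: they have to be found in the camera images.
- pulley: dark cast-iron V-belt pulley, one groove in its rim: 68 mm outer diameter, 24 mm high, through bore 44 mm, 0.32 kg. Lies flat on a 3 mm cardboard square, either under the stack or by itself. Round, so its yaw does not matter. Origin: centre of its underside, z up along the bore. Grip across the 68 mm rim.
- flange: red coupling flange with six small bolt holes: 68 mm outer diameter, 24 mm high, through bore 36 mm, 0.40 kg. Lies flat on a 3 mm cardboard square, under the stack when the pulley is alone, otherwise by itself. Yaw does not matter. Origin: centre of its underside, z up along the bore. Grip across the 68 mm rim.
- sprocket: bright steel chain sprocket, always the middle of the stack: toothed plate 54 mm across and 8 mm thick at the bottom, with a round boss of 38 mm diameter above it, 25 mm high in all, through bore 26 mm, 0.20 kg. Yaw does not matter. Origin: centre of its underside, z up along the bore. Grip across the 38 mm boss, 8 to 25 mm above the underside.
- hub: green coupling hub, always the top of the stack: round body of 42 mm diameter and 16 mm high with three jaws standing 12 mm above it (28 mm in all), through bore 19 mm, 0.15 kg. Yaw does not matter. Origin: centre of its underside, z up along the bore. Grip across the 42 mm body.
- yellow_stand: spray stand fixed to the table: 80 x 80 x 15 mm plywood foot, a round wooden post 54 mm across with its flat top (the shoulder) 37 mm above the table, and on it a yellow tapered silicone plug, 40 mm across at the shoulder, 29 mm at its top 61 mm above the table. Fits the pulley (44 mm bore). Origin: centre of the foot's underside; z up along the plug's axis.
- blue_stand: spray stand fixed to the table: 80 x 80 x 15 mm plywood foot, a round wooden post 46 mm across with its flat top (the shoulder) 37 mm above the table, and on it a blue tapered silicone plug, 32 mm across at the shoulder, 21 mm at its top 61 mm above the table. Fits the red flange (36 mm bore). Origin: centre of the foot's underside; z up along the plug's axis.
- black_stand: spray stand fixed to the table: 80 x 80 x 15 mm plywood foot, a round wooden post 36 mm across with its flat top (the shoulder) 37 mm above the table, and on it a black tapered silicone plug, 22 mm across at the shoulder, 11 mm at its top 61 mm above the table. Fits the sprocket (26 mm bore). Origin: centre of the foot's underside; z up along the plug's axis.
- orange_stand: spray stand fixed to the table: 80 x 80 x 15 mm plywood foot, a round wooden post 29 mm across with its flat top (the shoulder) 37 mm above the table, and on it a orange tapered silicone plug, 15 mm across at the shoulder, 6 mm at its top 61 mm above the table. Fits the green hub (19 mm bore). Origin: centre of the foot's underside; z up along the plug's axis.
- tape_roll: bystander: cream roll of masking tape lying flat, 104 mm outer diameter, 24 mm high. Loose. Origin: centre of its underside.
- wire_brush: bystander: wire brush lying bristles down, wooden back 235 mm long (from 120 mm behind to 115 mm ahead of the origin along x), 26 mm wide, 30 mm high. Loose. Origin: on the table under the middle of the back; x along the brush.
Things that resemble listed ones, but are neither listed nor needed, are in the scene too. What is shaped like the hub but purple is not meant.

How it is judged:
At the end, for the whole second after the job is handed in: Pulley on the yellow stand, red flange on blue, sprocket on black, green hub on orange: each centred within 8 mm of its stand's axis, its underside on the wooden shoulder (37 mm up) within 4 mm, level within 0.1 rad the right way up, at rest and released (horizontal distance between pulley and yellow_stand below 0.008 m and z of pulley in the frame of yellow_stand between 0.033 and 0.041 m and angle between each of pulley, flange, sprocket, hub's own z axis and vertical below 0.1 rad and linear speed of each of pulley, flange, sprocket, hub below 0.02 m/s and contact force between each of pulley, flange, sprocket, hub and the fingers below 0.1 N and horizontal distance between flange and blue_stand below 0.008 m and z of flange in the frame of blue_stand between 0.033 and 0.041 m and horizontal distance between sprocket and black_stand below 0.008 m and z of sprocket in the frame of black_stand between 0.033 and 0.041 m and horizontal distance between hub and orange_stand below 0.008 m and z of hub in the frame of orange_stand between 0.033 and 0.041 m); the robot touches nothing.
It fails at once if a part is tipped over (more than 0.6 rad from level) (angle between any of pulley, flange, sprocket, hub's own z axis and vertical above 0.6 rad).
It fails at once if the tape roll or the wire brush is moved more than 30 mm (distance of any of tape_roll, wire_brush from where it was at the start of the episode above 0.03 m).
It also fails if it takes over 96 s, if anything falls off the work surface, if the arm or the gripper's body presses on something with over 40 N, if the wrist force passes 120 N, or if a joint passes its speed limit or range.

## Working session

There is one attempt and no reset: what is moved stays moved. The work goes in short steps, Python scripts to look and compute and a tool call to move; the robot and the scene stay as the last step left them, time stands still between calls to the robot, and variables do not carry over. Pictures are saved under pics/ and viewed, about 12 in all and at most 16, crops included, and the job is handed in when it is done.

Besides the shell and the picture viewer there is one more tool, called after "Emit:" in YAML: its name, and indented under it one key for each argument. arm_command: Moves the arm, as the interface text tells. Its arguments: {"type":"object","properties":{"series":{"type":"array","items":{"type":"object","properties":{"dp":{"type":"array","items":{"type":"number"}},"angular":{"type":"array","items":{"type":"number"}},"gripper":{"type":"number"}}}},"grip_force":{"type":"number"}},"required":["series"]}

```bash
mkdir -p pics; cat > h.py <<'E'
import numpy as np, cv2
from rig import get_state,get_image,sign_off,grip_depth
from scipy.spatial.transform import Rotation as R
def pose(s=None):
    s=s or get_state(); q=s["ee_rot"]
    T=np.eye(4);T[:3,:3]=R.from_quat([q[1],q[2],q[3],q[0]]).as_matrix();T[:3,3]=s["position"];return T
def cam(name):
    T=pose(); d=get_image(name)
    d["c2w"]=T@d["mount"] if "mount" in d else np.linalg.inv(d["view"])
    return d
def ray(d,u,v):
    K=d["mtx"]; r=np.array([(u-K[0,2])/K[0,0],-(v-K[1,2])/K[1,1],-1.])
    return d["c2w"][:3,3],d["c2w"][:3,:3]@r
def onplane(d,u,v,z):
    o,r=ray(d,u,v); return o+r*(z-o[2])/r[2]
def cloud(d):
    K=d["mtx"];v,u=np.mgrid[:480,:640];z=d["depth"]
    p=np.stack([(u-K[0,2])/K[0,0]*z,-(v-K[1,2])/K[1,1]*z,-z],-1)
    return p@d["c2w"][:3,:3].T+d["c2w"][:3,3]
E
python3 - <<'E'
from h import *
s=get_state();print(s, grip_depth)
for n in("top","scene","wrist"):
    d=cam(n);cv2.imwrite(f"pics/{n}0.png",d["image"]);print(n,d["c2w"].round(3).tolist(),d["mtx"].round(1).tolist(),[k for k in d])
    np.save(f"{n}0.npy",cloud(d))
print(pose().round(3))
E
```

```text
{'clock': 0.0, 'qpos': array([ 1.07798945e+00,  2.76556835e-01,  1.50615576e+00,  4.38049415e-06,
        1.36071823e+00, -1.21015710e-01]), 'qd': array([-5.32068705e-04,  2.80439802e-04, -3.19124375e-04,  3.07738049e-04,
        3.34900942e-05,  4.08843175e-04]), 'effort': array([ 7.38936578e-04, -4.16780806e+01, -2.45818645e+01, -1.46870275e-04,
        1.08785561e-02,  5.27793446e-06]), 'position': array([0.20863853, 0.53522198, 0.23045247]), 'ee_rot': array([ 0.58322127, -0.39926963,  0.58437648,  0.39867385]), 'contact_force': array([ 0.51412056, -0.22995443, -0.89576447]), 'moment': array([-0.00611293,  0.00964287, -0.00622293]), 'width': 0.08521601520508107} 0.0187
top [[0.016, 0.982, -0.186, 0.387], [-1.0, 0.016, 0.001, -0.005], [0.004, 0.186, 0.982, 0.924], [0.0, 0.0, 0.0, 1.0]] [[477.9, 0.0, 319.1], [0.0, 477.9, 238.9], [0.0, 0.0, 1.0]] ['image', 'depth', 'mtx', 'view', 'c2w']
scene [[0.211, -0.666, 0.716, 1.269], [0.977, 0.149, -0.149, -0.147], [-0.007, 0.731, 0.682, 0.777], [0.0, 0.0, 0.0, 1.0]] [[532.0, 0.0, 327.1], [0.0, 532.0, 240.2], [0.0, 0.0, 1.0]] ['image', 'depth', 'mtx', 'view', 'c2w']
wrist [[0.363, -0.889, -0.28, 0.136], [0.932, 0.345, 0.111, 0.563], [-0.002, -0.302, 0.953, 0.373], [0.0, 0.0, 0.0, 1.0]] [[361.7, 0.0, 316.5], [0.0, 361.7, 237.6], [0.0, 0.0, 1.0]] ['image', 'depth', 'mtx', 'mount', 'c2w']
[[-0.001 -0.932  0.363  0.209]
 [-0.001  0.363  0.932  0.535]
 [-1.     0.    -0.001  0.231]
 [ 0.     0.     0.     1.   ]]
```

View pics/top0.png

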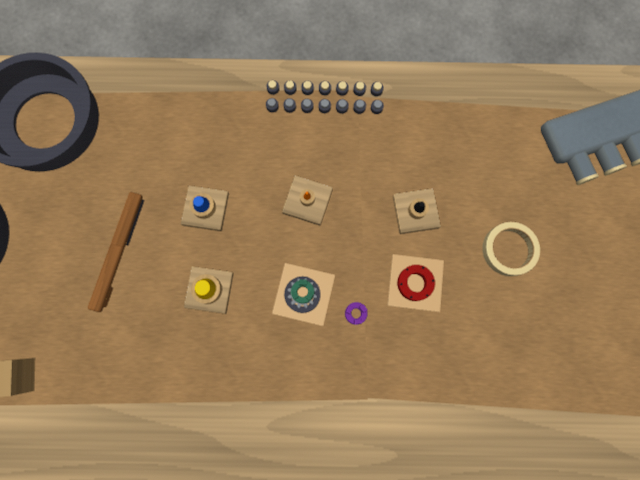

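View pics/scene0.png

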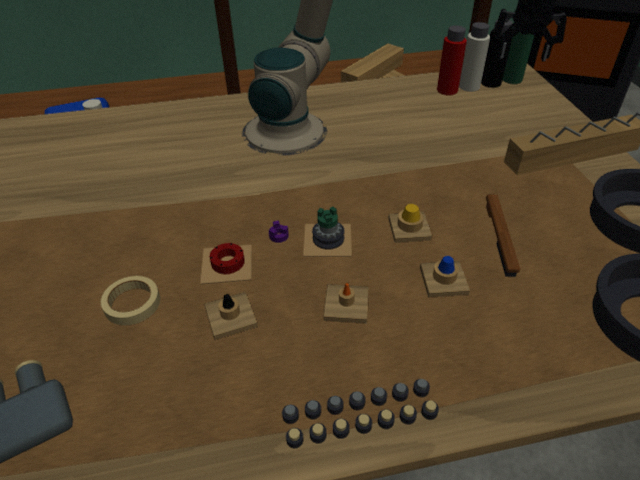

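The top view shows the stands: blue (204,207), yellow (208,290), orange (307,198) and black (417,209). The stack with the green hub on top is at (302,293). The red flange is alone at (416,283), with the purple decoy at (356,313), the tape at (512,248) and the brush at (115,250). That puts the pulley at the bottom of the stack.

```bash
cat > m.py <<'E'
from h import *
import sys
P={n:np.load(f"{n}0.npy") for n in("top","scene")}
top=P["top"]
reg=dict(blue=(204,207),yellow=(208,290),orange=(307,198),black=(417,209),stack=(302,293),flange=(416,283),purple=(356,313),tape=(512,248))
for n,(u,v) in reg.items():
    c=top[v-5:v+5,u-5:u+5].reshape(-1,3); c0=np.median(c,0)[:2]
    for cn,Q in P.items():
        q=Q.reshape(-1,3); r=np.hypot(*(q[:,:2]-c0).T); q=q[r<.06]; zt=np.percentile(q[:,2],99.7)
        out=[]
        for lo,hi in((zt-.004,zt+.004),(.033,.041),(.022,.03)):
            b=q[(q[:,2]>lo)&(q[:,2]<hi)][:,:2].astype(np.float32)
            if len(b)<5: continue
            cc,rr=cv2.minEnclosingCircle(b); out.append((round(lo,3),np.round(cc,4).tolist(),round(rr*2,4),len(b)))
        print(n,cn,"zt",zt.round(4),out)
E
python3 m.py
```

```text
blue top zt 0.0633 [(np.float64(0.059), [0.6197, 0.2196], 0.0223, 88), (0.033, [0.6204, 0.2207], 0.0476, 255), (0.022, [0.6173, 0.2173], 0.0451, 29)]
blue scene zt 0.063 [(np.float64(0.059), [0.6217, 0.2212], 0.0214, 72), (0.033, [0.6212, 0.2208], 0.0495, 196), (0.022, [0.6241, 0.2196], 0.0454, 68)]
yellow top zt 0.0638 [(np.float64(0.06), [0.4598, 0.2032], 0.0294, 176), (0.033, [0.4597, 0.2033], 0.0546, 346), (0.022, [0.4573, 0.1897], 0.0461, 22)]
yellow scene zt 0.0631 [(np.float64(0.059), [0.4602, 0.2026], 0.0327, 98), (0.033, [0.4613, 0.2035], 0.0565, 175), (0.022, [0.4659, 0.2032], 0.0532, 72)]
orange top zt 0.0591 [(np.float64(0.055), [0.6386, 0.0184], 0.0081, 15), (0.033, [0.6399, 0.0186], 0.0293, 139), (0.022, [0.6353, 0.019], 0.0274, 14)]
orange scene zt 0.0594 [(np.float64(0.055), [0.6414, 0.0189], 0.0074, 16), (0.033, [0.6415, 0.0203], 0.0329, 128), (0.022, [0.6426, 0.0193], 0.0282, 47)]
black top zt 0.0625 [(np.float64(0.058), [0.6217, -0.1951], 0.0126, 32), (0.033, [0.6213, -0.196], 0.0368, 192), (0.022, [0.6165, -0.1931], 0.0336, 25)]
black scene zt 0.0616 [(np.float64(
[... 416 characters left out ...]
02, 221)]
flange top zt 0.0309 [(np.float64(0.027), [0.4789, -0.1905], 0.0683, 487), (0.022, [0.4787, -0.1909], 0.069, 716)]
flange scene zt 0.0301 [(np.float64(0.026), [0.4805, -0.1898], 0.0695, 367), (0.022, [0.4784, -0.1916], 0.0741, 526)]
purple top zt 0.0301 [(np.float64(0.026), [0.4204, -0.0774], 0.041, 108), (0.022, [0.4204, -0.0775], 0.0411, 110)]
purple scene zt 0.0304 [(np.float64(0.026), [0.4205, -0.0762], 0.041, 58), (0.022, [0.4204, -0.0768], 0.042, 90)]
tape top zt 0.0286 [(np.float64(0.025), [0.5469, -0.3762], 0.1038, 545), (0.022, [0.5472, -0.3771], 0.1049, 1021)]
tape scene zt 0.0276 [(np.float64(0.024), [0.5488, -0.3749], 0.1055, 641), (0.022, [0.548, -0.376], 0.1074, 877)]
```

Emit:
arm_command:
  series:
    - {"dp":[0,0,0],"angular":[-0.118,0,0],"gripper":85}
    - {"dp":[0,0,0],"angular":[-0.118,0,0],"gripper":85}
    - {"dp":[0,-0.2,-0.42],"angular":[0,0,0],"gripper":85}
    - {"dp":[0,-0.2,-0.42],"angular":[0,0,0],"gripper":85}
    - {"dp":[0,-0.2,-0.42],"angular":[0,0,0],"gripper":85}
    - {"dp":[0,-0.2,-0.42],"angular":[0,0,0],"gripper":85}
    - {"dp":[0,-0.2,-0.42],"angular":[0,0,0],"gripper":70}
    - {"dp":[0,-0.2,-0.42],"angular":[0,0,0],"gripper":60}
  grip_force: 40

```text
clock: 1.15
position: [0.3581, 0.2289, 0.2284]
ee_rot: [-0.495, 0.505, -0.497, -0.504]
contact_force: [0.6, 0.3, -0.4]
width: 0.0602
```

```bash
cat > g.py <<'E'
from h import *
import sys
# usage: g.py x y z -> units needed in tool axes, plus yaw error of jaw vs +y and tilt
T=pose();t=np.array([float(a) for a in sys.argv[1:4]])
print("pos",T[:3,3].round(4),"dp",(T[:3,:3].T@(t-T[:3,3])/.12).round(3))
W=np.column_stack([[0,0,-1],[-1,0,0],[0,1,0]])
print("ang",(R.from_matrix(T[:3,:3].T@W).as_rotvec()/(np.pi/2)).round(3))
s=get_state();print("F",s["contact_force"].round(2),"w",round(s["width"],4),"t",round(s["clock"],2))
E
python3 g.py 0.456 0.0228 0.13
```

```text
pos [0.3581 0.2289 0.2284] dp [ 0.825 -0.786 -1.729]
ang [ 0.011 -0.002 -0.001]
F [ 0.6   0.29 -0.41] w 0.0602 t 1.15
```

Emit:
arm_command:
  series:
    - {"dp":[0.05,-0.157,-0.346],"angular":[0.011,0,0],"gripper":62}
    - {"dp":[0.05,-0.157,-0.346],"angular":[0,0,0],"gripper":62}
    - {"dp":[0.05,-0.157,-0.346],"angular":[0,0,0],"gripper":62}
    - {"dp":[0.05,-0.157,-0.346],"angular":[0,0,0],"gripper":62}
    - {"dp":[0.05,-0.157,-0.346],"angular":[0,0,0],"gripper":62}
    - {"dp":[0.2,0,0],"angular":[0,0,0],"gripper":62}
    - {"dp":[0.3,0,0],"angular":[0,0,0],"gripper":62}
    - {"dp":[0,0,0],"angular":[0,0,0],"gripper":62}

```text
clock: 2.15
position: [0.4568, 0.0093, 0.1367]
ee_rot: [0.502, -0.499, 0.503, 0.497]
contact_force: [-0.8, -0.0, -1.1]
width: 0.062
```

```bash
python3 g.py 0.456 0.0228 0.041; python3 -c "
from h import *
d=cam('wrist');cv2.imwrite('pics/w1.png',d['image'])"
```

```text
pos [0.4568 0.0093 0.1367] dp [0.797 0.009 0.115]
ang [-0.006 -0.002  0.001]
F [-0.82 -0.02 -1.06] w 0.062 t 2.15
```

View pics/w1.png

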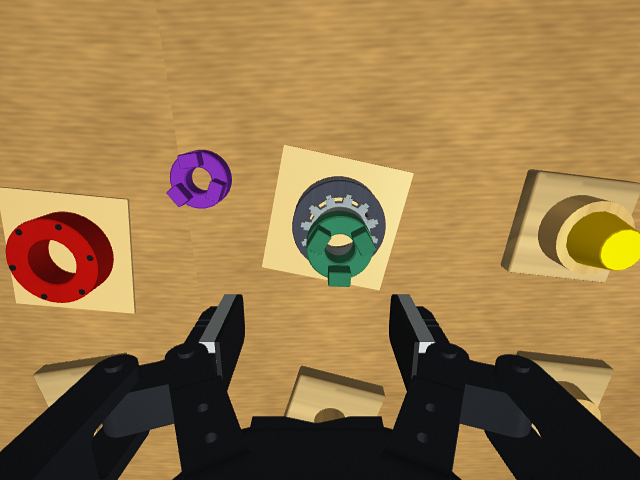

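The wrist view shows the gripper over the stack. The hub is at (340,245) between the fingertips (225,320) and (405,320), the purple decoy is at (200,180) well clear, and the yellow plug is at (620,250). The pose is off by 14 mm in y, so I'll correct that and descend.

Emit:
arm_command:
  series:
    - {"dp":[0,0.009,0.115],"angular":[0,0,0],"gripper":62}
    - {"dp":[0.3,0,0],"angular":[0,0,0],"gripper":62}
    - {"dp":[0.3,0,0],"angular":[0,0,0],"gripper":62}
    - {"dp":[0.1,0,0],"angular":[0,0,0],"gripper":62}
    - {"dp":[0.0,0,0],"angular":[0,0,0],"gripper":62}
    - {"dp":[0.0,0,0],"angular":[0,0,0],"gripper":62}
    - {"dp":[0,0,0],"angular":[0,0,0],"gripper":62}
    - {"dp":[0,0,0],"angular":[0,0,0],"gripper":62}

```text
clock: 3.2
position: [0.4673, 0.0272, 0.063]
ee_rot: [0.508, -0.507, 0.495, 0.49]
contact_force: [0.1, -0.1, -0.1]
width: 0.0621
```

```bash
python3 g.py 0.456 0.0228 0.041
```

```text
pos [0.4673 0.0272 0.063 ] dp [ 0.181  0.099 -0.036]
ang [-0.004 -0.002  0.018]
F [ 0.11 -0.05 -0.08] w 0.0621 t 3.2
```

Emit:
arm_command:
  series:
    - {"dp":[0,0.099,-0.036],"angular":[-0.004,-0.002,0.018],"gripper":62}
    - {"dp":[0,0,0],"angular":[0,0,0],"gripper":62}
    - {"dp":[0.06,0,0],"angular":[0,0,0],"gripper":62}
    - {"dp":[0.06,0,0],"angular":[0,0,0],"gripper":62}
    - {"dp":[0.06,0,0],"angular":[0,0,0],"gripper":62}
    - {"dp":[0.0,0,0],"angular":[0,0,0],"gripper":62}
    - {"dp":[0,0,0],"angular":[0,0,0],"gripper":62}
    - {"dp":[0,0,0],"angular":[0,0,0],"gripper":62}

```text
clock: 4.2
position: [0.4543, 0.0224, 0.0394]
ee_rot: [0.499, -0.5, 0.501, 0.501]
contact_force: [-0.9, -0.6, -0.3]
width: 0.0618
```

```bash
python3 g.py 0.456 0.0228 0.041
```

```text
pos [0.4543 0.0224 0.0394] dp [-0.013 -0.014  0.004]
ang [ 0.    -0.    -0.002]
F [-0.88 -0.64 -0.31] w 0.0618 t 4.2
```

Emit:
arm_command:
  series:
    - {"dp":[-0.013,-0.014,0],"angular":[0,0,0],"gripper":30}
    - {"dp":[0,0,0],"angular":[0,0,0],"gripper":30}
    - {"dp":[0,0,0],"angular":[0,0,0],"gripper":30}
    - {"dp":[0,0,0],"angular":[0,0,0],"gripper":30}
    - {"dp":[-0.1,0,0],"angular":[0,0,0],"gripper":30}
    - {"dp":[-0.2,0,0],"angular":[0,0,0],"gripper":30}
    - {"dp":[-0.2,0,0],"angular":[0,0,0],"gripper":30}
    - {"dp":[-0.1,0,0],"angular":[0,0,0],"gripper":30}

```text
clock: 5.2
position: [0.4554, 0.022, 0.116]
ee_rot: [0.498, -0.499, 0.501, 0.501]
contact_force: [-0.2, 1.1, -1.5]
width: 0.0408
```

```bash
python3 g.py 0.640 0.019 0.11; python3 -c "
from h import *
d=cam('wrist');cv2.imwrite('pics/w2.png',d['image'])"
```

```text
pos [0.4554 0.022  0.116 ] dp [ 0.043 -1.538 -0.027]
ang [ 0.001 -0.001 -0.003]
F [-0.24  1.05 -1.53] w 0.0408 t 5.2
```

View pics/w2.png

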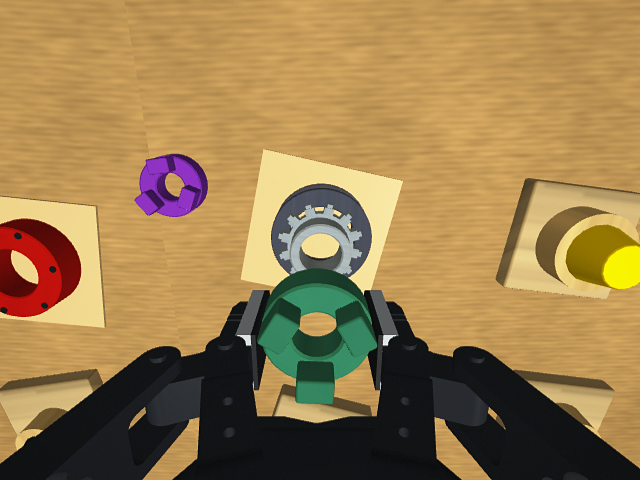

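The hub is held level in the fingers at (318,330). The sprocket is undisturbed on the pulley at (320,240).

Emit:
arm_command:
  series:
    - {"dp":[0,-0.2,0],"angular":[0,0,0],"gripper":30}
    - {"dp":[0,-0.35,0],"angular":[0,0,0],"gripper":30}
    - {"dp":[0,-0.4,0],"angular":[0,0,0],"gripper":30}
    - {"dp":[0,-0.35,0],"angular":[0,0,0],"gripper":30}
    - {"dp":[0,-0.15,0],"angular":[0,0,0],"gripper":30}
    - {"dp":[0,-0.05,0],"angular":[0,0,0],"gripper":30}
    - {"dp":[0,0,0],"angular":[0,0,0],"gripper":30}
    - {"dp":[0,0,0],"angular":[0,0,0],"gripper":30}

```text
clock: 6.25
position: [0.6357, 0.0215, 0.1116]
ee_rot: [0.496, -0.498, 0.503, 0.503]
contact_force: [-0.1, 0.4, -1.4]
width: 0.0404
```

```bash
cat > held.py <<'E'
# centre of the held part in the tool frame, from the wrist depth: points in a box around the pads
from h import *
import sys
d=cam("wrist");T=pose();P=cloud(d).reshape(-1,3)
q=(P-T[:3,3])@T[:3,:3]
hsv=cv2.cvtColor(d["image"],cv2.COLOR_BGR2HSV).reshape(-1,3)
w=float(sys.argv[1]); dep=hsv
m=(np.abs(q[:,2])<w/2+.01)&(np.abs(q[:,1])<w/2+.02)&(q[:,0]>-.045)&(q[:,0]<.02)
if len(sys.argv)>2 and sys.argv[2]=="g": m&=(hsv[:,0]>60)&(hsv[:,0]<95)&(hsv[:,1]>80)
if len(sys.argv)>2 and sys.argv[2]=="r": m&=((hsv[:,0]<8)|(hsv[:,0]>172))&(hsv[:,1]>120)
p=q[m]; print(len(p),"tool x pct",np.percentile(p[:,0],[1,25,50,75,99]).round(4))
x0=np.percentile(p[:,0],2)
for lo in np.arange(x0-.002,x0+.03,.004):
    b=p[(p[:,0]>=lo)&(p[:,0]<lo+.004)][:,1:].astype(np.float32)
    if len(b)>20:
        c,r=cv2.minEnclosingCircle(b);print(round(lo,4),len(b),"c(y,z)",np.round(c,4),"d",round(2*r,4))
E
python3 g.py 0.640 0.019 0.11; python3 held.py 0.042 g
```

```text
pos [0.6357 0.0215 0.1116] dp [ 0.013 -0.036 -0.021]
ang [ 0.001 -0.002 -0.008]
F [-0.14  0.39 -1.43] w 0.0404 t 6.25
10250 tool x pct [-0.0386 -0.037  -0.0263 -0.0249 -0.0123]
-0.0405 2926 c(y,z) [ 0.0029 -0.0002] d 0.0421
-0.0365 766 c(y,z) [ 0.0028 -0.0005] d 0.0425
-0.0325 656 c(y,z) [ 0.0047 -0.0003] d 0.0411
-0.0285 3679 c(y,z) [ 0.0031 -0.0004] d 0.0426
-0.0245 824 c(y,z) [ 0.0021 -0.0007] d 0.0449
-0.0205 669 c(y,z) [0.0028 0.0008] d 0.0444
-0.0165 613 c(y,z) [ 0.0087 -0.0002] d 0.0404
-0.0125 115 c(y,z) [ 0.009  -0.0002] d 0.0403
```

Emit:
arm_command:
  series:
    - {"dp":[0,-0.054,-0.021],"angular":[0,-0.002,-0.008],"gripper":30}
    - {"dp":[0,0,0],"angular":[0,0,0],"gripper":30}
    - {"dp":[0.12,0,0],"angular":[0,0,0],"gripper":30}
    - {"dp":[0.12,0,0],"angular":[0,0,0],"gripper":30}
    - {"dp":[0.06,0,0],"angular":[0,0,0],"gripper":30}
    - {"dp":[0,0,0],"angular":[0,0,0],"gripper":30}
    - {"dp":[0,0,0],"angular":[0,0,0],"gripper":30}
    - {"dp":[0,0,0],"angular":[0,0,0],"gripper":30}

```text
clock: 7.3
position: [0.6408, 0.019, 0.0729]
ee_rot: [0.5, -0.5, 0.5, 0.501]
contact_force: [0.0, 0.7, -1.0]
width: 0.0407
```

```bash
python3 g.py 0.6425 0.019 0.0275
```

```text
pos [0.6408 0.019  0.0729] dp [ 0.378 -0.014 -0.   ]
ang [ 0.001  0.001 -0.   ]
F [ 0.05  0.65 -1.03] w 0.0407 t 7.3
```

Emit:
arm_command:
  series:
    - {"dp":[0.06,-0.012,0],"angular":[0,0,0],"gripper":30}
    - {"dp":[0.07,0,0],"angular":[0,0,0],"gripper":30}
    - {"dp":[0.07,0,0],"angular":[0,0,0],"gripper":30}
    - {"dp":[0.06,0,0],"angular":[0,0,0],"gripper":30}
    - {"dp":[0.05,0,0],"angular":[0,0,0],"gripper":30}
    - {"dp":[0.03,0,0],"angular":[0,0,0],"gripper":30}
    - {"dp":[0,0,0],"angular":[0,0,0],"gripper":30}
    - {"dp":[0,0,0],"angular":[0,0,0],"gripper":30}

```text
clock: 8.3
position: [0.6427, 0.019, 0.0294]
ee_rot: [0.5, -0.5, 0.5, 0.501]
contact_force: [-0.3, -0.1, -1.6]
width: 0.0404
```

```bash
python3 g.py 0.6425 0.019 0.0275
```

```text
pos [0.6427 0.019  0.0294] dp [ 0.016  0.001 -0.   ]
ang [ 0.001  0.001 -0.   ]
F [-0.3  -0.1  -1.61] w 0.0404 t 8.3
```

Emit:
arm_command:
  series:
    - {"dp":[0.016,0,0],"angular":[0,0,0],"gripper":30}
    - {"dp":[0,0,0],"angular":[0,0,0],"gripper":62}
    - {"dp":[0,0,0],"angular":[0,0,0],"gripper":62}
    - {"dp":[0,0,0],"angular":[0,0,0],"gripper":62}
    - {"dp":[-0.1,0,0],"angular":[0,0,0],"gripper":62}
    - {"dp":[-0.3,0,0],"angular":[0,0,0],"gripper":62}
    - {"dp":[-0.3,0,0],"angular":[0,0,0],"gripper":62}
    - {"dp":[-0.1,0,0],"angular":[0,0,0],"gripper":62}

```text
clock: 9.3
position: [0.6434, 0.0189, 0.1288]
ee_rot: [-0.501, 0.501, -0.499, -0.5]
contact_force: [-0.7, 0.8, -0.2]
width: 0.0622
```

```bash
python3 g.py 0.4555 0.0245 0.11
cat > chk.py <<'E'
from h import *
import sys
# height/centre of the part seen from the fixed cameras around x y
c0=np.array([float(a) for a in sys.argv[1:3]])
for n in("top","scene"):
    q=cloud(cam(n)).reshape(-1,3); q=q[np.hypot(*(q[:,:2]-c0).T)<.05]; q=q[q[:,2]<.1]
    zt=np.percentile(q[:,2],99.5); o=[]
    for lo in [zt-.005,.05,.042,.034]:
        b=q[(q[:,2]>lo)&(q[:,2]<lo+.008)][:,:2].astype(np.float32)
        if len(b)>5:
            c,r=cv2.minEnclosingCircle(b);o.append((round(float(lo),3),np.round(c,4).tolist(),round(2*r,4),len(b)))
    print(n,"zt",zt.round(4),o)
E
python3 chk.py .64 .019
```

```text
pos [0.6434 0.0189 0.1288] dp [0.153 1.566 0.048]
ang [0.001 0.    0.002]
F [-0.71  0.76 -0.19] w 0.0622 t 9.3
top zt 0.0677 [(0.063, [0.6569, 0.0177], 0.0154, 38), (0.05, [0.6532, 0.0159], 0.033, 35)]
scene zt 0.0666 [(0.062, [0.643, 0.0197], 0.0419, 120), (0.05, [0.6425, 0.019], 0.0431, 209), (0.042, [0.648, 0.0186], 0.0403, 79), (0.034, [0.6475, 0.0188], 0.0406, 30)]
```

The hub is seated: its top is at about 65 mm, as it should be, and it is centred within 2–3 mm. Next is the sprocket.

Emit:
arm_command:
  series:
    - {"dp":[0,0.2,0],"angular":[0,0,0],"gripper":58}
    - {"dp":[0,0.35,0.02],"angular":[0,0,0],"gripper":58}
    - {"dp":[0,0.4,0.02],"angular":[0,0,0],"gripper":58}
    - {"dp":[0,0.35,0.01],"angular":[0,0,0],"gripper":58}
    - {"dp":[0.05,0.2,0],"angular":[0,0,0],"gripper":58}
    - {"dp":[0.1,0.05,0],"angular":[0,0,0],"gripper":58}
    - {"dp":[0,0,0],"angular":[0,0,0],"gripper":58}
    - {"dp":[0,0,0],"angular":[0,0,0],"gripper":58}

```text
clock: 10.4
position: [0.4467, 0.0253, 0.0993]
ee_rot: [0.497, -0.496, 0.503, 0.504]
contact_force: [1.0, 0.5, 0.1]
width: 0.058
```

```bash
python3 g.py 0.455 0.0245 0.11; python3 - <<'E'
from h import *
d=cam("wrist");q=cloud(d).reshape(-1,3);q=q[np.hypot(q[:,0]-.455,q[:,1]-.0245)<.038]
for lo,hi in((.048,.058),(.033,.04),(.022,.031)):
    b=q[(q[:,2]>lo)&(q[:,2]<hi)];c,r=cv2.minEnclosingCircle(b[:,:2].astype(np.float32));print(lo,np.round(c,4),2*r,np.median(b[:,2]),len(b))
E
```

```text
pos [0.4467 0.0253 0.0993] dp [-0.09  -0.068 -0.006]
ang [ 0.     0.002 -0.009]
F [1.   0.53 0.1 ] w 0.058 t 10.4
0.048 [0.4533 0.0237] 0.039186980575323105 0.05130207821726329 1877
0.033 [0.4533 0.0241] 0.05638004094362259 0.034582071291562155 1605
0.022 [0.4515 0.0249] 0.0691034346818924 0.026545264792878998 3415
```

Emit:
arm_command:
  series:
    - {"dp":[0,-0.062,-0.01],"angular":[0,0.002,-0.009],"gripper":58}
    - {"dp":[0,0,0],"angular":[0,0,0],"gripper":58}
    - {"dp":[0.15,0,0],"angular":[0,0,0],"gripper":58}
    - {"dp":[0.15,0,0],"angular":[0,0,0],"gripper":58}
    - {"dp":[0.1,0,0],"angular":[0,0,0],"gripper":58}
    - {"dp":[0.05,0,0],"angular":[0,0,0],"gripper":58}
    - {"dp":[0.02,0,0],"angular":[0,0,0],"gripper":58}
    - {"dp":[0,0,0],"angular":[0,0,0],"gripper":58}

```text
clock: 11.45
position: [0.4603, 0.0234, 0.0426]
ee_rot: [-0.501, 0.502, -0.498, -0.498]
contact_force: [0.1, -0.5, 0.4]
width: 0.058
```

```bash
python3 g.py 0.4542 0.0243 0.036
```

```text
pos [0.4603 0.0234 0.0426] dp [0.055 0.052 0.007]
ang [ 0.    -0.001  0.005]
F [ 0.09 -0.48  0.35] w 0.058 t 11.45
```

Emit:
arm_command:
  series:
    - {"dp":[0.02,0.05,0.007],"angular":[0,0,0.005],"gripper":58}
    - {"dp":[0.03,0,0],"angular":[0,0,0],"gripper":58}
    - {"dp":[0,0,0],"angular":[0,0,0],"gripper":58}
    - {"dp":[0,0,0],"angular":[0,0,0],"gripper":28}
    - {"dp":[0,0,0],"angular":[0,0,0],"gripper":28}
    - {"dp":[0,0,0],"angular":[0,0,0],"gripper":28}
    - {"dp":[0,0,0],"angular":[0,0,0],"gripper":28}
    - {"dp":[0,0,0],"angular":[0,0,0],"gripper":28}
  grip_force: 50

```text
clock: 12.45
position: [0.4546, 0.0242, 0.0376]
ee_rot: [-0.5, 0.501, -0.5, -0.499]
contact_force: [-0.8, -0.5, 0.6]
width: 0.036
```

```bash
python3 g.py 0.4542 0.0243 0.036
```

```text
pos [0.4546 0.0242 0.0376] dp [0.013 0.003 0.001]
ang [ 0.    -0.001  0.001]
F [-0.77 -0.49  0.56] w 0.036 t 12.45
```

Emit:
arm_command:
  series:
    - {"dp":[-0.05,0,0],"angular":[0,0,0],"gripper":28}
    - {"dp":[-0.1,0,0],"angular":[0,0,0],"gripper":28}
    - {"dp":[-0.15,0,0],"angular":[0,0,0],"gripper":28}
    - {"dp":[-0.2,0,0],"angular":[0,0,0],"gripper":28}
    - {"dp":[-0.2,0,0],"angular":[0,0,0],"gripper":28}
    - {"dp":[-0.1,0,0],"angular":[0,0,0],"gripper":28}
    - {"dp":[0,0,0],"angular":[0,0,0],"gripper":28}
    - {"dp":[0,0,0],"angular":[0,0,0],"gripper":28}

```text
clock: 13.45
position: [0.4533, 0.0246, 0.1382]
ee_rot: [-0.5, 0.501, -0.5, -0.5]
contact_force: [-1.0, 0.8, -1.7]
width: 0.0354
```

```bash
python3 g.py 0.6215 -0.195 0.12; python3 held.py 0.034;python3 -c "
from h import *
d=cam('wrist');cv2.imwrite('pics/w3.png',d['image'])"
```

```text
pos [0.4533 0.0246 0.1382] dp [ 0.155 -1.4   -1.831]
ang [ 0.    -0.001  0.   ]
F [-1.05  0.79 -1.67] w 0.0354 t 13.45
12615 tool x pct [-0.0437 -0.0204 -0.0134 -0.0003  0.0097]
-0.0442 364 c(y,z) [ 0.0117 -0.0001] d 0.0542
-0.0402 1071 c(y,z) [0.0074 0.0001] d 0.0543
-0.0362 448 c(y,z) [ 0.0068 -0.001 ] d 0.0515
-0.0322 443 c(y,z) [ 0.0073 -0.0001] d 0.054
-0.0282 384 c(y,z) [ 0.0077 -0.    ] d 0.0539
-0.0242 386 c(y,z) [ 0.0075 -0.    ] d 0.054
-0.0202 347 c(y,z) [ 0.0078 -0.0002] d 0.0538
-0.0162 3622 c(y,z) [0.0076 0.    ] d 0.0541
```

View pics/w3.png

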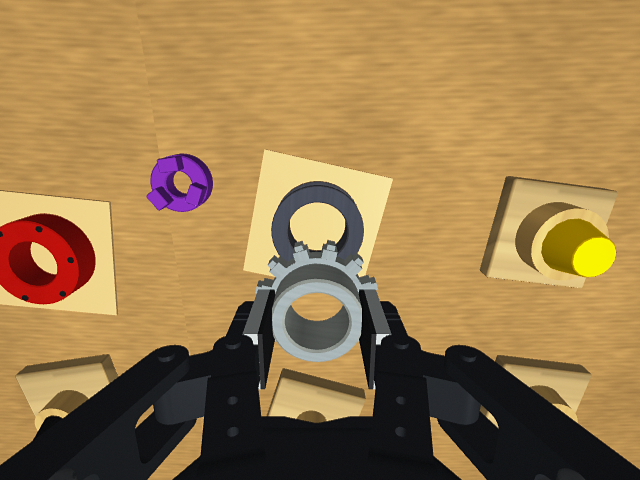

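The sprocket is held level, boss ring centred at (317,320). The pulley stays on its cardboard at (317,228).

Emit:
arm_command:
  series:
    - {"dp":[0,-0.14,-0.18],"angular":[0,0,0],"gripper":28}
    - {"dp":[0,-0.24,-0.31],"angular":[0,0,0],"gripper":28}
    - {"dp":[0,-0.28,-0.37],"angular":[0,0,0],"gripper":28}
    - {"dp":[0,-0.28,-0.37],"angular":[0,0,0],"gripper":28}
    - {"dp":[0,-0.24,-0.31],"angular":[0,0,0],"gripper":28}
    - {"dp":[0,-0.12,-0.16],"angular":[0,0,0],"gripper":28}
    - {"dp":[0,-0.05,-0.06],"angular":[0,0,0],"gripper":28}
    - {"dp":[0,0,0],"angular":[0,0,0],"gripper":28}

```text
clock: 14.55
position: [0.6157, -0.1907, 0.1274]
ee_rot: [0.497, -0.495, 0.502, 0.506]
contact_force: [1.0, 0.5, -2.6]
width: 0.0359
```

```bash
python3 g.py 0.6215 -0.195 0.09; python3 - <<'E'
from h import *
d=cam("wrist");M=d["mount"];K=d["mtx"]
r=M[:3,:3]@np.array([(316.5-K[0,2])/K[0,0],-(320-K[1,2])/K[1,1],-1.]);o=M[:3,3]
print("boss ctr tool",o+r*(-.0145-o[0])/r[0])
T=pose();q=(cloud(d).reshape(-1,3)-T[:3,3])@T[:3,:3]
b=q[(q[:,0]>-.018)&(q[:,0]<-.012)&(np.abs(q[:,2])<.014)&(np.abs(q[:,1])<.022)];print("boss y ext",np.percentile(b[:,1],[.5,99.5]))
E
```

```text
pos [ 0.6157 -0.1907  0.1274] dp [ 0.31  -0.053 -0.037]
ang [ 0.001  0.003 -0.01 ]
F [ 1.05  0.51 -2.57] w 0.0359 t 14.55
boss ctr tool [-0.0145      0.00282769 -0.00033236]
boss y ext [-0.01738252  0.01975057]
```

Emit:
arm_command:
  series:
    - {"dp":[0,-0.062,-0.036],"angular":[0.001,0.003,-0.01],"gripper":28}
    - {"dp":[0,0,0],"angular":[0,0,0],"gripper":28}
    - {"dp":[0.1,0,0],"angular":[0,0,0],"gripper":28}
    - {"dp":[0.12,0,0],"angular":[0,0,0],"gripper":28}
    - {"dp":[0.1,0,0],"angular":[0,0,0],"gripper":28}
    - {"dp":[0.05,0,0],"angular":[0,0,0],"gripper":28}
    - {"dp":[0,0,0],"angular":[0,0,0],"gripper":28}
    - {"dp":[0,0,0],"angular":[0,0,0],"gripper":28}

```text
clock: 15.6
position: [0.6208, -0.1911, 0.0793]
ee_rot: [0.499, -0.5, 0.499, 0.502]
contact_force: [-0.6, -0.4, -1.5]
width: 0.0362
```

```bash
python3 g.py 0.6227 -0.195 0.048
```

```text
pos [ 0.6208 -0.1911  0.0793] dp [ 0.261 -0.016 -0.033]
ang [ 0.002  0.002 -0.001]
F [-0.65 -0.36 -1.51] w 0.0362 t 15.6
```

Emit:
arm_command:
  series:
    - {"dp":[0.03,-0.015,-0.035],"angular":[0.002,0.002,0],"gripper":28}
    - {"dp":[0,0,0],"angular":[0,0,0],"gripper":28}
    - {"dp":[0.06,0,0],"angular":[0,0,0],"gripper":28}
    - {"dp":[0.06,0,0],"angular":[0,0,0],"gripper":28}
    - {"dp":[0.05,0,0],"angular":[0,0,0],"gripper":28}
    - {"dp":[0.04,0,0],"angular":[0,0,0],"gripper":28}
    - {"dp":[0,0,0],"angular":[0,0,0],"gripper":28}
    - {"dp":[0,0,0],"angular":[0,0,0],"gripper":28}

```text
clock: 16.6
position: [0.6232, -0.1959, 0.049]
ee_rot: [0.499, -0.5, 0.501, 0.5]
contact_force: [0.4, 0.3, -2.0]
width: 0.0364
```

```bash
python3 g.py 0.6227 -0.195 0.048
```

```text
pos [ 0.6232 -0.1959  0.049 ] dp [0.009 0.004 0.008]
ang [-0.    -0.001 -0.001]
F [ 0.4   0.26 -2.01] w 0.0364 t 16.6
```

Free of contact and about 1 mm above the shoulder: release and rise.

Emit:
arm_command:
  series:
    - {"dp":[0.009,0,0],"angular":[0,0,0],"gripper":28}
    - {"dp":[0,0,0],"angular":[0,0,0],"gripper":58}
    - {"dp":[0,0,0],"angular":[0,0,0],"gripper":58}
    - {"dp":[0,0,0],"angular":[0,0,0],"gripper":58}
    - {"dp":[-0.1,0,0],"angular":[0,0,0],"gripper":58}
    - {"dp":[-0.3,0,0],"angular":[0,0,0],"gripper":70}
    - {"dp":[-0.25,0,0],"angular":[0,0,0],"gripper":85}
    - {"dp":[0,0,0],"angular":[0,0,0],"gripper":85}

```text
clock: 17.6
position: [0.6249, -0.1965, 0.1323]
ee_rot: [-0.5, 0.502, -0.5, -0.498]
contact_force: [0.2, 0.1, -0.2]
width: 0.0848
```

```bash
python3 g.py 0.479 -0.1905 0.09;python3 chk.py .6215 -.195
```

```text
pos [ 0.6249 -0.1965  0.1323] dp [0.347 1.217 0.051]
ang [-0.    -0.002  0.003]
F [ 0.17  0.1  -0.22] w 0.0848 t 17.6
top zt 0.0193 [(0.014, [0.6312, -0.1655], 0.0527, 142)]
scene zt 0.0641 [(0.059, [0.6243, -0.1957], 0.0403, 203), (0.05, [0.6269, -0.1948], 0.0374, 127), (0.042, [0.6247, -0.1948], 0.0564, 219), (0.034, [0.6244, -0.1949], 0.0553, 60)]
```

The sprocket is seated: top at about 62.5 mm, centred within about 2 mm. Next is the flange.

Emit:
arm_command:
  series:
    - {"dp":[0,0.15,0.02],"angular":[0,0,0],"gripper":85}
    - {"dp":[0,0.3,0.02],"angular":[0,0,0],"gripper":85}
    - {"dp":[0,0.35,0.01],"angular":[0,0,0],"gripper":85}
    - {"dp":[0,0.25,0],"angular":[0,0,0],"gripper":85}
    - {"dp":[0.05,0.1,0],"angular":[0,0,0],"gripper":85}
    - {"dp":[0.15,0.03,0],"angular":[0,0,0],"gripper":85}
    - {"dp":[0,0,0],"angular":[0,0,0],"gripper":85}
    - {"dp":[0,0,0],"angular":[0,0,0],"gripper":85}

```text
clock: 18.7
position: [0.4739, -0.1871, 0.096]
ee_rot: [0.498, -0.495, 0.502, 0.505]
contact_force: [0.6, -0.3, -0.3]
width: 0.0851
```

```bash
python3 g.py 0.479 -0.1905 0.07; cat > near.py <<'E'
from h import *
import sys
x,y=map(float,sys.argv[1:3])
q=cloud(cam("wrist")).reshape(-1,3);q=q[np.hypot(q[:,0]-x,q[:,1]-y)<.042]
b=q[(q[:,2]>.022)&(q[:,2]<.031)];c,r=cv2.minEnclosingCircle(b[:,:2].astype(np.float32));print(np.round(c,4),2*r,np.median(b[:,2]),len(b))
E
python3 near.py .479 -.1905
```

```text
pos [ 0.4739 -0.1871  0.096 ] dp [ 0.216 -0.046 -0.029]
ang [ 0.     0.004 -0.009]
F [ 0.6  -0.25 -0.32] w 0.0851 t 18.7
[ 0.4768 -0.1908] 0.06862776726484299 0.026522610721149906 6432
```

Emit:
arm_command:
  series:
    - {"dp":[0,-0.035,-0.03],"angular":[0,0.004,-0.009],"gripper":85}
    - {"dp":[0,0,0],"angular":[0,0,0],"gripper":85}
    - {"dp":[0.12,0,0],"angular":[0,0,0],"gripper":85}
    - {"dp":[0.15,0,0],"angular":[0,0,0],"gripper":85}
    - {"dp":[0.1,0,0],"angular":[0,0,0],"gripper":85}
    - {"dp":[0.05,0,0],"angular":[0,0,0],"gripper":85}
    - {"dp":[0,0,0],"angular":[0,0,0],"gripper":85}
    - {"dp":[0,0,0],"angular":[0,0,0],"gripper":85}

```text
clock: 19.75
position: [0.4801, -0.1914, 0.0431]
ee_rot: [-0.5, 0.502, -0.499, -0.499]
contact_force: [-0.2, 0.1, -0.1]
width: 0.0849
```

```bash
python3 g.py 0.478 -0.1908 0.007
```

```text
pos [ 0.4801 -0.1914  0.0431] dp [0.301 0.019 0.006]
ang [ 0.    -0.001  0.002]
F [-0.2   0.11 -0.09] w 0.0849 t 19.75
```

Emit:
arm_command:
  series:
    - {"dp":[0.05,0.015,0.004],"angular":[0,0,0.002],"gripper":85}
    - {"dp":[0.08,0,0],"angular":[0,0,0],"gripper":85}
    - {"dp":[0.08,0,0],"angular":[0,0,0],"gripper":85}
    - {"dp":[0.06,0,0],"angular":[0,0,0],"gripper":85}
    - {"dp":[0.03,0,0],"angular":[0,0,0],"gripper":85}
    - {"dp":[0,0,0],"angular":[0,0,0],"gripper":85}
    - {"dp":[0,0,0],"angular":[0,0,0],"gripper":85}
    - {"dp":[0,0,0],"angular":[0,0,0],"gripper":85}

```text
clock: 20.75
position: [0.4789, -0.1913, 0.0053]
ee_rot: [-0.5, 0.501, -0.5, -0.499]
contact_force: [-0.4, 0.7, -0.3]
width: 0.0846
```

```bash
python3 g.py 0.478 -0.1908 0.007
```

```text
pos [ 0.4789 -0.1913  0.0053] dp [-0.014  0.008  0.004]
ang [ 0.001 -0.002  0.001]
F [-0.4   0.69 -0.3 ] w 0.0846 t 20.75
```

Close at 60 N and lift.

Emit:
arm_command:
  series:
    - {"dp":[0,0.008,0],"angular":[0,0,0],"gripper":55}
    - {"dp":[0,0,0],"angular":[0,0,0],"gripper":55}
    - {"dp":[0,0,0],"angular":[0,0,0],"gripper":55}
    - {"dp":[0,0,0],"angular":[0,0,0],"gripper":55}
    - {"dp":[-0.06,0,0],"angular":[0,0,0],"gripper":55}
    - {"dp":[-0.15,0,0],"angular":[0,0,0],"gripper":55}
    - {"dp":[-0.2,0,0],"angular":[0,0,0],"gripper":55}
    - {"dp":[-0.1,0,0],"angular":[0,0,0],"gripper":55}
  grip_force: 60

```text
clock: 21.75
position: [0.4755, -0.1897, 0.0677]
ee_rot: [0.499, -0.499, 0.501, 0.501]
contact_force: [0.6, -0.9, -2.5]
width: 0.0662
```

```bash
python3 g.py 0.6207 0.2208 0.11; python3 held.py 0.068 r;python3 -c "
from h import *
d=cam('wrist');cv2.imwrite('pics/w4.png',d['image'])"
```

```text
pos [ 0.4755 -0.1897  0.0677] dp [-0.355 -1.21   3.421]
ang [ 0.     0.    -0.002]
F [ 0.59 -0.87 -2.48] w 0.0662 t 21.75
19505 tool x pct [-0.0202 -0.0191 -0.0186 -0.0174  0.0024]
-0.022 13603 c(y,z) [ 0.0021 -0.0002] d 0.0681
-0.018 2032 c(y,z) [ 0.0012 -0.0002] d 0.0698
-0.014 1027 c(y,z) [ 0.0108 -0.0002] d 0.0666
-0.01 933 c(y,z) [0.0138 0.0023] d 0.0623
-0.006 860 c(y,z) [ 0.0124 -0.0002] d 0.0594
-0.002 794 c(y,z) [0.0126 0.0002] d 0.0596
0.002 256 c(y,z) [0.0117 0.0001] d 0.0575
```

View pics/w4.png

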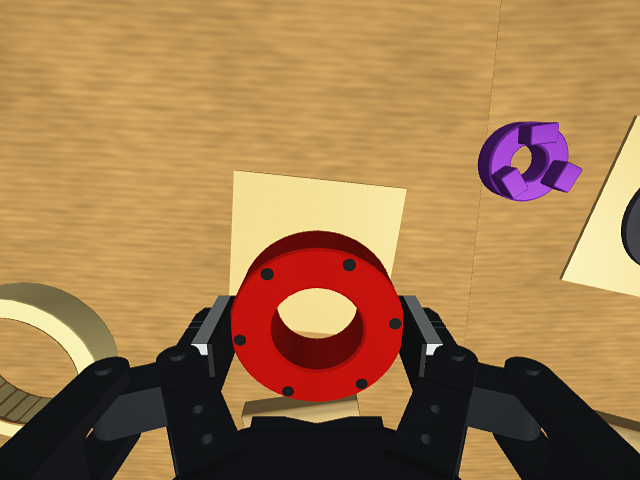

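The flange is gripped level at (317,325), with the empty cardboard behind it.

Emit:
arm_command:
  series:
    - {"dp":[-0.25,0,0],"angular":[0,0,0],"gripper":55}
    - {"dp":[-0.25,0,0.05],"angular":[0,0,0],"gripper":55}
    - {"dp":[-0.05,-0.07,0.2],"angular":[0,0,0],"gripper":55}
    - {"dp":[0,-0.14,0.4],"angular":[0,0,0],"gripper":55}
    - {"dp":[0,-0.14,0.4],"angular":[0,0,0],"gripper":55}
    - {"dp":[0,-0.14,0.4],"angular":[0,0,0],"gripper":55}
    - {"dp":[0,-0.14,0.4],"angular":[0,0,0],"gripper":55}
    - {"dp":[0,-0.14,0.4],"angular":[0,0,0],"gripper":55}

```text
clock: 22.85
position: [0.567, 0.0848, 0.1276]
ee_rot: [0.499, -0.494, 0.505, 0.502]
contact_force: [-0.1, -0.4, -3.8]
width: 0.0662
```

```bash
python3 g.py 0.622 0.2208 0.12
```

```text
pos [0.567  0.0848 0.1276] dp [ 0.059 -0.451  1.137]
ang [-0.005  0.001 -0.009]
F [-0.07 -0.44 -3.78] w 0.0662 t 22.85
```

Emit:
arm_command:
  series:
    - {"dp":[0,-0.14,0.35],"angular":[0,0,0],"gripper":55}
    - {"dp":[0,-0.14,0.32],"angular":[0,0,0],"gripper":55}
    - {"dp":[0,-0.1,0.22],"angular":[0,0,0],"gripper":55}
    - {"dp":[0,-0.03,0.1],"angular":[0,0,0],"gripper":55}
    - {"dp":[0,0,0.03],"angular":[0,0,0],"gripper":55}
    - {"dp":[0,0,0],"angular":[0,0,0],"gripper":55}
    - {"dp":[0,0,0],"angular":[0,0,0],"gripper":55}
    - {"dp":[0,0,0],"angular":[0,0,0],"gripper":55}

```text
clock: 23.85
position: [0.6137, 0.2106, 0.119]
ee_rot: [0.494, -0.493, 0.509, 0.505]
contact_force: [0.9, -0.4, -4.5]
width: 0.0659
```

```bash
python3 g.py 0.622 0.2208 0.08
```

```text
pos [0.6137 0.2106 0.119 ] dp [ 0.323 -0.078  0.086]
ang [-0.003 -0.002 -0.018]
F [ 0.86 -0.41 -4.46] w 0.0659 t 23.85
```

Emit:
arm_command:
  series:
    - {"dp":[0,-0.07,0.08],"angular":[-0.003,-0.002,-0.018],"gripper":55}
    - {"dp":[0,0,0],"angular":[0,0,0],"gripper":55}
    - {"dp":[0.1,0,0],"angular":[0,0,0],"gripper":55}
    - {"dp":[0.1,0,0],"angular":[0,0,0],"gripper":55}
    - {"dp":[0.07,0,0],"angular":[0,0,0],"gripper":55}
    - {"dp":[0.03,0,0],"angular":[0,0,0],"gripper":55}
    - {"dp":[0,0,0],"angular":[0,0,0],"gripper":55}
    - {"dp":[0,0,0],"angular":[0,0,0],"gripper":55}

```text
clock: 24.85
position: [0.6223, 0.2198, 0.0796]
ee_rot: [0.5, -0.5, 0.5, 0.5]
contact_force: [0.5, 0.7, -3.4]
width: 0.0663
```

```bash
python3 g.py 0.622 0.2208 0.043
```

```text
pos [0.6223 0.2198 0.0796] dp [0.305 0.003 0.008]
ang [-0.     0.     0.001]
F [ 0.45  0.73 -3.36] w 0.0663 t 24.85
```

Emit:
arm_command:
  series:
    - {"dp":[0.05,0.003,0.008],"angular":[0,0,0],"gripper":55}
    - {"dp":[0.06,0,0],"angular":[0,0,0],"gripper":55}
    - {"dp":[0.06,0,0],"angular":[0,0,0],"gripper":55}
    - {"dp":[0.06,0,0],"angular":[0,0,0],"gripper":55}
    - {"dp":[0.04,0,0],"angular":[0,0,0],"gripper":55}
    - {"dp":[0.02,0,0],"angular":[0,0,0],"gripper":55}
    - {"dp":[0,0,0],"angular":[0,0,0],"gripper":55}
    - {"dp":[0,0,0],"angular":[0,0,0],"gripper":55}

```text
clock: 25.85
position: [0.6225, 0.221, 0.0428]
ee_rot: [0.501, -0.5, 0.499, 0.499]
contact_force: [0.0, -0.0, -4.2]
width: 0.0662
```

```bash
python3 g.py 0.622 0.2208 0.043
```

```text
pos [0.6225 0.221  0.0428] dp [-0.002  0.004 -0.002]
ang [-0.     0.     0.001]
F [ 0.04 -0.01 -4.18] w 0.0662 t 25.85
```

Emit:
arm_command:
  series:
    - {"dp":[0,0,0],"angular":[0,0,0],"gripper":85}
    - {"dp":[0,0,0],"angular":[0,0,0],"gripper":85}
    - {"dp":[0,0,0],"angular":[0,0,0],"gripper":85}
    - {"dp":[0,0,0],"angular":[0,0,0],"gripper":85}
    - {"dp":[-0.1,0,0],"angular":[0,0,0],"gripper":85}
    - {"dp":[-0.3,0,0],"angular":[0,0,0],"gripper":85}
    - {"dp":[-0.2,0,0],"angular":[0,0,0],"gripper":85}
    - {"dp":[0,0,0],"angular":[0,0,0],"gripper":85}

```text
clock: 26.85
position: [0.6246, 0.2215, 0.1219]
ee_rot: [0.503, -0.502, 0.497, 0.498]
contact_force: [-0.0, 0.7, -0.4]
width: 0.0847
```

```bash
python3 g.py 0.453 0.0245 0.12;python3 chk.py .6207 .2208
```

```text
pos [0.6246 0.2215 0.1219] dp [-0.002  1.429 -1.643]
ang [-0.     0.001  0.006]
F [-0.03  0.65 -0.38] w 0.0847 t 26.85
top zt 0.0646 [(0.06, [0.6225, 0.2204], 0.0685, 649), (0.05, [0.6211, 0.2189], 0.0667, 136), (0.042, [0.6164, 0.2147], 0.0657, 94), (0.034, [0.6169, 0.2112], 0.0641, 76)]
scene zt 0.0637 [(0.059, [0.6241, 0.2214], 0.0698, 603), (0.05, [0.6256, 0.22], 0.0673, 195), (0.042, [0.633, 0.2167], 0.0642, 118), (0.034, [0.6277, 0.2188], 0.067, 56)]
```

The flange reads 63–64 mm at its top, the same bias as the 61 mm plug read. It is centred within about 2–3 mm. Now the pulley.

Emit:
arm_command:
  series:
    - {"dp":[0,0.12,-0.14],"angular":[0,0,0.006],"gripper":85}
    - {"dp":[0,0.25,-0.28],"angular":[0,0,0],"gripper":85}
    - {"dp":[0,0.3,-0.34],"angular":[0,0,0],"gripper":85}
    - {"dp":[0,0.3,-0.34],"angular":[0,0,0],"gripper":85}
    - {"dp":[0,0.25,-0.3],"angular":[0,0,0],"gripper":85}
    - {"dp":[0.05,0.13,-0.15],"angular":[0,0,0],"gripper":85}
    - {"dp":[0.1,0.02,-0.03],"angular":[0,0,0],"gripper":85}
    - {"dp":[0,0,0],"angular":[0,0,0],"gripper":85}

```text
clock: 27.95
position: [0.4474, 0.0271, 0.0917]
ee_rot: [0.495, -0.495, 0.505, 0.506]
contact_force: [-0.5, 0.6, -0.3]
width: 0.0848
```

```bash
python3 g.py 0.453 0.0245 0.05;python3 near.py .453 .0245
```

```text
pos [0.4474 0.0271 0.0917] dp [ 0.346 -0.054 -0.022]
ang [ 0.     0.    -0.013]
F [-0.45  0.6  -0.26] w 0.0848 t 27.95
[0.4515 0.0244] 0.06873968988656998 0.02644919175503721 5477
```

Emit:
arm_command:
  series:
    - {"dp":[0,-0.05,-0.022],"angular":[0,0,-0.013],"gripper":85}
    - {"dp":[0,0,0],"angular":[0,0,0],"gripper":85}
    - {"dp":[0.12,0,0],"angular":[0,0,0],"gripper":85}
    - {"dp":[0.12,0,0],"angular":[0,0,0],"gripper":85}
    - {"dp":[0.08,0,0],"angular":[0,0,0],"gripper":85}
    - {"dp":[0.05,0,0],"angular":[0,0,0],"gripper":85}
    - {"dp":[0,0,0],"angular":[0,0,0],"gripper":85}
    - {"dp":[0,0,0],"angular":[0,0,0],"gripper":85}

```text
clock: 29.0
position: [0.4602, 0.0268, 0.0476]
ee_rot: [-0.501, 0.503, -0.496, -0.499]
contact_force: [0.4, -0.3, 1.2]
width: 0.0848
```

```bash
python3 g.py 0.4525 0.0245 0.007
```

```text
pos [0.4602 0.0268 0.0476] dp [ 0.338  0.067 -0.019]
ang [0.003 0.    0.005]
F [ 0.42 -0.25  1.24] w 0.0848 t 29.0
```

Emit:
arm_command:
  series:
    - {"dp":[0.03,0.06,-0.018],"angular":[0.003,0,0.005],"gripper":85}
    - {"dp":[0.05,0,0],"angular":[0,0,0],"gripper":85}
    - {"dp":[0.08,0,0],"angular":[0,0,0],"gripper":85}
    - {"dp":[0.08,0,0],"angular":[0,0,0],"gripper":85}
    - {"dp":[0.06,0,0],"angular":[0,0,0],"gripper":85}
    - {"dp":[0.03,0,0],"angular":[0,0,0],"gripper":85}
    - {"dp":[0,0,0],"angular":[0,0,0],"gripper":85}
    - {"dp":[0,0,0],"angular":[0,0,0],"gripper":85}

```text
clock: 30.0
position: [0.4528, 0.0243, 0.0053]
ee_rot: [0.5, -0.5, 0.5, 0.5]
contact_force: [0.8, -0.2, -0.2]
width: 0.085
```

```bash
python3 g.py 0.4525 0.0245 0.007
```

```text
pos [0.4528 0.0243 0.0053] dp [-0.014  0.002  0.001]
ang [0. 0. 0.]
F [ 0.76 -0.19 -0.18] w 0.085 t 30.0
```

Emit:
arm_command:
  series:
    - {"dp":[0,0,0],"angular":[0,0,0],"gripper":55}
    - {"dp":[0,0,0],"angular":[0,0,0],"gripper":55}
    - {"dp":[0,0,0],"angular":[0,0,0],"gripper":55}
    - {"dp":[0,0,0],"angular":[0,0,0],"gripper":55}
    - {"dp":[-0.06,0,0],"angular":[0,0,0],"gripper":55}
    - {"dp":[-0.2,0,0],"angular":[0,0,0],"gripper":55}
    - {"dp":[-0.35,0,0],"angular":[0,0,0],"gripper":55}
    - {"dp":[-0.2,0,0],"angular":[0,0,0],"gripper":55}

```text
clock: 31.0
position: [0.45, 0.0246, 0.1043]
ee_rot: [0.499, -0.498, 0.501, 0.502]
contact_force: [0.4, -0.1, -2.6]
width: 0.0644
```

```bash
python3 g.py 0.4615 0.203 0.12; python3 - <<'E'
from h import *
d=cam("wrist");cv2.imwrite('pics/w5.png',d['image']);T=pose();q=(cloud(d).reshape(-1,3)-T[:3,3])@T[:3,:3]
b=q[(q[:,0]>-.022)&(q[:,0]<-.016)&(np.abs(q[:,2])<.03)&(np.abs(q[:,1])<.04)]
print("top x",np.median(b[:,0]),"y ext",np.percentile(b[:,1],[.5,99.5]),len(b))
E
```

```text
pos [0.45   0.0246 0.1043] dp [-0.129 -0.094  1.487]
ang [-0.     0.001 -0.004]
F [ 0.38 -0.12 -2.65] w 0.0644 t 31.0
top x -0.017891788382182618 y ext [-0.02936858  0.03669927] 11887
```

View pics/w5.png

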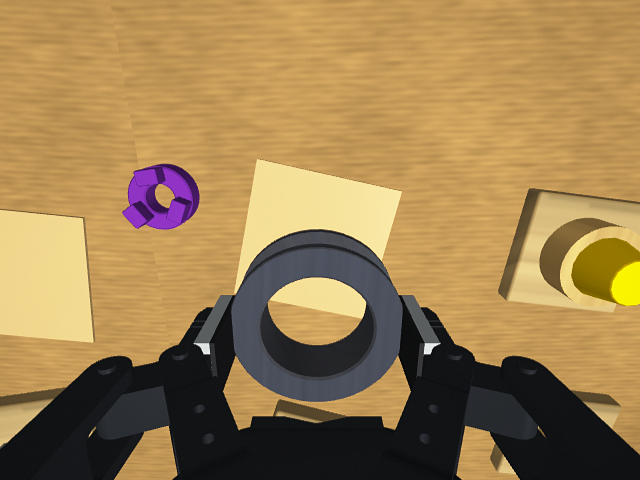

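The pulley is gripped level at (317,322). The yellow plug is at (628,283), to the right, which is +y.

Emit:
arm_command:
  series:
    - {"dp":[-0.15,0,0.1],"angular":[0,0,0],"gripper":55}
    - {"dp":[0,-0.02,0.25],"angular":[0,0,0],"gripper":55}
    - {"dp":[0,-0.03,0.35],"angular":[0,0,0],"gripper":55}
    - {"dp":[0,-0.03,0.35],"angular":[0,0,0],"gripper":55}
    - {"dp":[0,-0.01,0.25],"angular":[0,0,0],"gripper":55}
    - {"dp":[0,0,0.12],"angular":[0,0,0],"gripper":55}
    - {"dp":[0,0,0.03],"angular":[0,0,0],"gripper":55}
    - {"dp":[0,0,0],"angular":[0,0,0],"gripper":55}

```text
clock: 32.05
position: [0.4607, 0.201, 0.1224]
ee_rot: [0.499, -0.499, 0.503, 0.5]
contact_force: [-0.2, -0.7, -4.2]
width: 0.0648
```

```bash
python3 g.py 0.462 0.203 0.08
```

```text
pos [0.4607 0.201  0.1224] dp [ 0.353 -0.013  0.018]
ang [-0.001 -0.002 -0.003]
F [-0.23 -0.68 -4.25] w 0.0648 t 32.05
```

Emit:
arm_command:
  series:
    - {"dp":[0.05,-0.013,0.015],"angular":[0,-0.002,-0.003],"gripper":55}
    - {"dp":[0.08,0,0],"angular":[0,0,0],"gripper":55}
    - {"dp":[0.1,0,0],"angular":[0,0,0],"gripper":55}
    - {"dp":[0.08,0,0],"angular":[0,0,0],"gripper":55}
    - {"dp":[0.03,0,0],"angular":[0,0,0],"gripper":55}
    - {"dp":[0,0,0],"angular":[0,0,0],"gripper":55}
    - {"dp":[0,0,0],"angular":[0,0,0],"gripper":55}
    - {"dp":[0,0,0],"angular":[0,0,0],"gripper":55}

```text
clock: 33.05
position: [0.4622, 0.2001, 0.0783]
ee_rot: [0.501, -0.498, 0.502, 0.499]
contact_force: [-0.3, -0.9, -4.1]
width: 0.0649
```

```bash
python3 g.py 0.462 0.203 0.044
```

```text
pos [0.4622 0.2001 0.0783] dp [0.285 0.001 0.024]
ang [-0.004 -0.    -0.001]
F [-0.27 -0.9  -4.11] w 0.0649 t 33.05
```

Emit:
arm_command:
  series:
    - {"dp":[0.02,0,0.024],"angular":[-0.004,0,0],"gripper":55}
    - {"dp":[0.05,0,0],"angular":[0,0,0],"gripper":55}
    - {"dp":[0.06,0,0],"angular":[0,0,0],"gripper":55}
    - {"dp":[0.06,0,0],"angular":[0,0,0],"gripper":55}
    - {"dp":[0.05,0,0],"angular":[0,0,0],"gripper":55}
    - {"dp":[0.03,0,0],"angular":[0,0,0],"gripper":55}
    - {"dp":[0,0,0],"angular":[0,0,0],"gripper":55}
    - {"dp":[0,0,0],"angular":[0,0,0],"gripper":55}

```text
clock: 34.05
position: [0.4624, 0.2033, 0.0436]
ee_rot: [0.499, -0.5, 0.5, 0.501]
contact_force: [0.5, -0.5, -3.4]
width: 0.0648
```

```bash
python3 g.py 0.462 0.203 0.043
```

```text
pos [0.4624 0.2033 0.0436] dp [ 0.005  0.003 -0.003]
ang [ 0.001 -0.    -0.001]
F [ 0.47 -0.49 -3.36] w 0.0648 t 34.05
```

Emit:
arm_command:
  series:
    - {"dp":[0,0,0],"angular":[0,0,0],"gripper":85}
    - {"dp":[0,0,0],"angular":[0,0,0],"gripper":85}
    - {"dp":[0,0,0],"angular":[0,0,0],"gripper":85}
    - {"dp":[0,0,0],"angular":[0,0,0],"gripper":85}
    - {"dp":[-0.1,0,0],"angular":[0,0,0],"gripper":85}
    - {"dp":[-0.3,0,0],"angular":[0,0,0],"gripper":85}
    - {"dp":[-0.35,0,0],"angular":[0,0,0],"gripper":85}
    - {"dp":[-0.3,0,0],"angular":[0,0,0],"gripper":85}

```text
clock: 35.05
position: [0.4622, 0.2033, 0.1747]
ee_rot: [0.499, -0.5, 0.5, 0.501]
contact_force: [-0.1, 1.2, -0.4]
width: 0.085
```

Emit:
arm_command:
  series:
    - {"dp":[-0.1,0.1,0.2],"angular":[0,0,0],"gripper":85}
    - {"dp":[0,0.2,0.3],"angular":[0,0,0],"gripper":85}
    - {"dp":[0,0.2,0.35],"angular":[0,0,0],"gripper":85}
    - {"dp":[0,0.2,0.35],"angular":[0,0,0],"gripper":85}
    - {"dp":[0,0.1,0.2],"angular":[0,0,0],"gripper":85}
    - {"dp":[0,0,0],"angular":[0,0,0],"gripper":85}
    - {"dp":[0,0,0],"angular":[0,0,0],"gripper":85}
    - {"dp":[0,0,0],"angular":[0,0,0],"gripper":85}

```text
clock: 36.05
position: [0.3678, 0.3756, 0.1977]
ee_rot: [0.506, -0.502, 0.495, 0.497]
contact_force: [-0.7, -0.1, 0.2]
width: 0.085
```

```bash
for p in ".46 .203" ".6207 .2208" ".6215 -.195" ".64 .019"; do echo $p; python3 chk.py $p; done
python3 -c "
from h import *
cv2.imwrite('pics/s9.png',cam('scene')['image'][150:360,80:560].repeat(1,0)); cv2.imwrite('pics/t9.png',cam('top')['image'])
im=cv2.imread('pics/s9.png');cv2.imwrite('pics/s9.png',cv2.resize(im,(800,350)))"
```

```text
.46 .203
top zt 0.0645 [(0.06, [0.462, 0.2023], 0.0685, 761), (0.05, [0.4618, 0.2035], 0.0674, 95), (0.042, [0.4587, 0.1934], 0.065, 123), (0.034, [0.4606, 0.1956], 0.0665, 112)]
scene zt 0.0638 [(0.059, [0.4623, 0.2032], 0.0726, 431), (0.05, [0.463, 0.2038], 0.0668, 103), (0.042, [0.4648, 0.2029], 0.0676, 163), (0.034, [0.4649, 0.2035], 0.0681, 68)]
.6207 .2208
top zt 0.0648 [(0.06, [0.6225, 0.2201], 0.069, 682), (0.05, [0.6228, 0.2199], 0.0691, 136), (0.042, [0.6185, 0.2158], 0.0669, 100), (0.034, [0.6157, 0.2112], 0.0623, 66)]
scene zt 0.0639 [(0.059, [0.6249, 0.222], 0.0714, 593), (0.05, [0.6244, 0.2214], 0.0706, 192), (0.042, [0.63, 0.2176], 0.066, 123), (0.034, [0.6277, 0.2189], 0.067, 55)]
.6215 -.195
top zt 0.0648 [(0.06, [0.6237, -0.196], 0.0386, 201), (0.05, [0.621, -0.1932], 0.0372, 70), (0.042, [0.6233, -0.1961], 0.0565, 210), (0.034, [0.6231, -0.1967], 0.0539, 59)]
scene zt 0.0643 [(0.059, [0.6239, -0.1942], 0.0405, 203), (0.05, [0.6272, -0.1949], 0.0375, 125), (0.042, [0.6252, -0.1953], 0.056, 211), (0.034, [0.6248, -0.1946], 0.0556, 60)]
.64 .019
top zt 0.0669 [(0.062, [0.6418, 0.0186], 0.0415, 120), (0.05, [0.6414, 0.0183], 0.043, 198), (0.042, [0.6337, 0.0158], 0.0381, 50), (0.034, [0.6367, 0.0177], 0.0407, 36)]
scene zt 0.0669 [(0.062, [0.6438, 0.0198], 0.0431, 113), (0.05, [0.6421, 0.0195], 0.0447, 206), (0.042, [0.6471, 0.0188], 0.0408, 80), (0.034, [0.6471, 0.018], 0.0387, 27)]
```

View pics/s9.png

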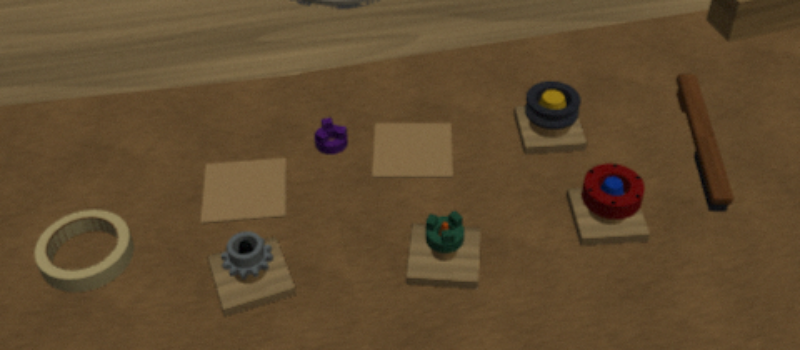

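View pics/t9.png

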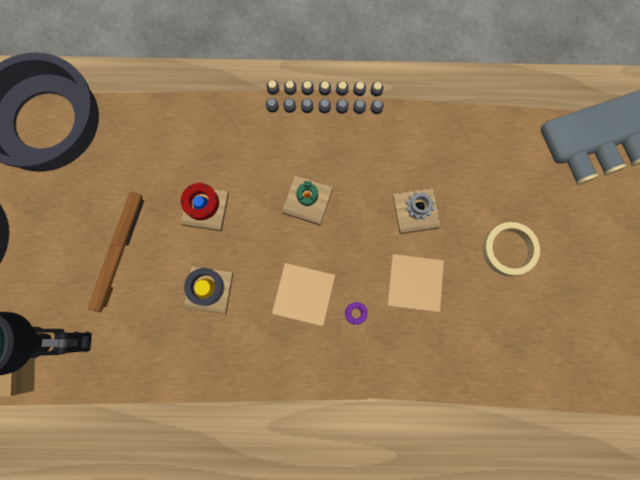

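All four parts sit level on their own plugs within about 2–3 mm. In the top view the flange is at (200,201), the hub at (307,193), the sprocket at (419,206) and the pulley at (204,287). The tape (512,248) and brush (115,250) have not moved. Handing in.

```bash
python3 -c "
from rig import *
s=get_state();print(s['clock'],abs(s['qd']).max(),s['contact_force']);print(sign_off())"
```

```text
36.55 0.0035115306220485 [-0.44300418  0.18074081 -0.13083542]
the job is handed in; nothing more can be done
None
```

I took the stack apart and set all four parts on their stands: hub on orange, sprocket on black, flange on blue and pulley on yellow. I handed the job in at 36.6 s of the 96 s.

- **Seating:** in the last depth checks from both fixed cameras, every part's top was at seated height. The readings ran 2–4 mm high, mostly in line with the bias on known heights. I judged level by eye in the final pictures, and all four look level.
- **Centring:** each part is about 1–4 mm from its stand's axis, against the 8 mm allowed. The two cameras disagree by 1–2 mm, within their calibration.
- **Bystanders:** the tape roll and wire brush look unmoved.
- **Robot:** the gripper is open, clear of everything and at rest.

None of the checks failed.

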